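# Uncap the lens and stop it down to its preset

### The arm

A 6-joint arm with a two-finger parallel gripper is mounted at the origin on a cart in front of the work surface, level with it; the furniture and walls round the work are solid. World frame = base frame: x ahead of the robot, y to its left, z up, the work surface at z = 0. Lengths are in m, angles in rad, forces in N, time in s.
With the tool pointing down it reaches from about 0.25 to 0.725 m from the base axis. Payload 4 kg.
Tool frame: the origin (TCP) lies midway between the tips of the shut fingers; the grasp point (between the pads) lies 19 mm behind it; z points along the fingers, y is the direction in which the jaws open and shut (so a half turn about z gives the same grasp; the last joint's range is limited). The gripper opens to 85 mm and grips with 20 to 120 N. Pads are 22 mm wide; open, the fingers measure 114 mm over their backs; the gripper's body (76 mm by 85 mm) begins 54 mm behind the grasp point. The pads swing forward as they close: fully open they stand 13 mm farther back than shut.
Start: joints at [1.279, 0.241, 0.005, 1.335, 0, 1.571], TCP at [0.144, 0.479, 0.231] pointing down, gripper open.
Joint ranges: [-2.72, 2.72], [-1.05, 1.87], [-1.09, 1.28], [-1.99, 2.15], [-1.42, 1.44], [-3.14, 3.14]. Speed limits (rad/s): [2.79, 2.79, 3.14, 3.14, 3.14, 3.14].

### API

Orientations are given as a unit quaternion [x, y, z, w].
In Python, from workcell import get_obs, camera, camera_model, job_done, masks_of gives the robot as it stands.
- The arm moves only by the tool jog_arm, never from a script. Its argument "deltas" is a list that holds one entry, the list of rows, each a list of 7 numbers: the shift along the tool's x, y, z in mm, then the turn, a rotation vector about the tool's x, y, z in degrees, then the finger opening in mm, from 0 to 85.4. A call has 1 to 5 rows; each row shifts and turns the pose as measured when the row begins, along the tool's axes as they then stand; what a row does not reach is not made up. A row lasts 1/10 s, in which the tool goes at most 50 mm and 8.59 degrees, less where a joint would pass 70% of its speed; a pose out of reach is approached as far as the arm can. A call with a gripper value outside its range is refused whole. The fingers move at their own pace and stop on an object; the grip force is fixed at half the most. Time passes only in rows, so rows that do not move let the fingers close. It gives the time, the measured TCP pose, the force and the opening at its end, in the units of the state.
- get_obs(): the state, without advancing time (a new reading comes with each control period).
- camera(name): name is "scene" or "side" or "wrist"; returns the picture (420x560x3 uint8, red, green, blue); there is no depth.
- camera_model(name): a dict with "fovy" (degrees; the focal length in pixels is half the picture's height over the tangent of half this angle, whatever the lens; pixels are square), "cx", "cy" (the principal point, pixels), "pose" (4x4, takes a point from camera to world coordinates); the wrist camera has in their place "T_tool_cam" (4x4, takes a point from camera to tool coordinates, whose origin is the TCP and whose axes are the flange's). Camera axes: x right, y down, z forward; pixel columns grow to the right and rows downward; lengths in m; the calibration is good to about 2 mm. A picture is of the moment at which its call begins: read the wrist's pose just before it. camera_model takes no time and is no camera call.
- job_done(): hands the job in, once; it reports no verdict.
Trained networks look in the newest picture that a camera, given by its name, has taken for a name from the list of things; names that differ only in an ending like _2 or _b are one class to them, and where a whole thing is asked for, a point or a joint stands for the part that bears it (a point fixed in the world has none). Each returns a list of dicts, best first, with "conf" (0 to 1); they miss things now and then, are a little off and sometimes report something else, mostly with a low value. They report only what shows in the picture. A call takes as long as a camera call. They do not tell look-alikes from the thing itself.
- masks_of(target, camera): "pixels" (420x560 bool, what is visible of it) and "at" ([column, row] in pixels, amid what is visible of it).
The state is a dict: "clock": time; "joint_pos": joint angles; "joint_vel": joint speeds; "tau": joint torques, N m; "eef_pos": TCP position; "tool_rot": TCP orientation; "ft_force": force on the tool from outside, world axes, zero at the start; "ft_torque": the same for the moment, N m; "grip_width": finger opening in m.
Only numpy, scipy, OpenCV 4.12 (cv2) and the standard library are available. Lean on these libraries where they do the work, as an engineer would, in place of code of your own. Each camera call takes 0.05 s, during which the arm holds its last target. There are 200 camera calls.

### The job

Take the cap off the upright lens and lay it in the shallow metal tray, open side down as it was. Then turn the slim aperture ring clockwise (seen from above) until its lug bears firmly but gently against the stop lug that hangs from the preset ring above it, and let go so that it stays there. Touch neither of the neighbouring rings while you turn, do not force the stop, and leave the other things on the bench where they are.

Things in the scene. Friction and masses are not known exactly. Their poses are not given: they have to be found in the camera images.
- lens_cap: Round black lens cap, 49 mm in diameter, 16 mm high, about 30 g, flat on top and open below. It sits loosely on the 40 mm nose of the lens (1.5 mm play all round, 12 mm deep) and just lifts off. Origin: centre of its lower rim; its top is 16 mm above that (95 mm above the bench on the lens); z up.
- tray: Shallow rectangular aluminium tray, 130 x 110 x 14 mm (x, y, z), walls 3 mm thick, 0.5 kg, loose on the bench. Origin: centre of its underside, z up; the tray's floor is 3 mm above it.
- lens: Lens standing nose up on an 80 x 80 x 10 mm aluminium block screwed to the bench. Origin: centre of the block's underside, on the bench; z up along the lens axis. From below: neck (62 mm diameter, to 20 mm), wide fixed focus ring (72 mm, 20 to 48 mm), slim aperture ring (62 mm, 50 to 62 mm), preset ring (51 mm, 70.5 to 75 mm), nose (40 mm, to 91 mm).
- focus_ring: The wide black ribbed ring below the aperture ring, fixed, 72 mm in diameter, top face 48 mm above the bench. Not to be touched while turning. Its origin is that of the lens (on the axis, at bench height).
- aperture_ring: The slim metal-coloured ribbed ring to be turned: 62 mm in diameter, 12 mm high, 50 to 62 mm above the bench, wider than all above it. Origin on the lens axis at bench height; its x axis points to its lug. It turns against an even friction of about 0.12 N m and stays where it is left. Pinch it across its diameter; 10 to 15 N holds without slipping. 
- ring_lug (a point): Centre of the aperture ring's lug, a 5.4 x 5 mm block (5 mm along the turning direction) on the ring's upper face, 27.5 mm from the axis, 66 mm above the bench, not projecting beyond the rim. Turned clockwise, the ring is free for at least 0.75 rad and its lug meets the stop after at most 2.25 rad. Right pressure: 3 to 13 N on the stop, about 0.2 to 0.45 N m on the ring, friction included, kept for a moment.
- preset_ring: Fixed black ring just above the aperture ring, 51 mm in diameter, 70.5 to 75 mm high; not to be touched. Origin on the lens axis at bench height. A dark steel saddle is clamped somewhere on its rim (place not reported: see or feel it); from it hangs the stop lug, 5.4 x 5 mm, level with the ring lug, lightly sprung (gives 0.2 rad per N m). Let go, the ring stays against it by its friction.
- green_driver: Small screwdriver with a green handle, 141 mm long, lying on the bench between lens and tray; a bystander. Origin: under its middle.
- wick: Flat round yellow case, 44 mm across and 11 mm high; a bystander near the front edge. Origin: underside.
- stick: Red memory stick, 16 x 50 x 8 mm; a bystander near the front edge. Origin: underside.
Mind the look-alikes: they are no part of the job. What is shaped like the lens_cap but turquoise is not meant.

How it is judged:
By the outcome, as a careful person would: the job done as asked, in the order asked, and still so for the second after the job is handed in, with the robot touching nothing.
It also fails if it takes over 72 s, if anything falls off the work surface, if the arm or the gripper's body presses on something with over 40 N, if the wrist force passes 120 N, or if a joint passes its speed limit or range.

## Working session

There is one attempt and no reset: what is moved stays moved. The work goes in short steps, Python scripts to look and compute and a tool call to move; the robot and the scene stay as the last step left them, time stands still between calls to the robot, and variables do not carry over. Pictures are saved under pics/ and viewed, about 8 in all and at most 12, crops included, and the job is handed in when it is done.

Besides the shell and the picture viewer there is one more tool, called after "Call:" by a JSON object that holds its "fn" and its "kwargs". jog_arm: Moves the arm, as the interface text tells. Its arguments: {"type":"object","properties":{"deltas":{"type":"array"}},"required":["deltas"]}

```bash
mkdir -p pics
cat > h.py <<'E'
import numpy as np, cv2
from workcell import *
def K(n):
    m=camera_model(n); f=210/np.tan(np.radians(m['fovy'])/2); return f,m['cx'],m['cy'],m
def campose(n):
    f,cx,cy,m=K(n)
    if 'pose' in m: return np.array(m['pose'])
    from scipy.spatial.transform import Rotation as R
    o=get_obs(); T=np.eye(4); T[:3,:3]=R.from_quat(o['tool_rot']).as_matrix(); T[:3,3]=o['eef_pos']
    return T@np.array(m['T_tool_cam'])
def ray(n,px,z,P=None):
    f,cx,cy,m=K(n); P=campose(n) if P is None else P
    d=P[:3,:3]@np.array([(px[0]-cx)/f,(px[1]-cy)/f,1]); t=(z-P[2,3])/d[2]; return P[:3,3]+t*d
def proj(n,X,P=None):
    f,cx,cy,m=K(n); P=campose(n) if P is None else P
    p=P[:3,:3].T@(np.array(X)-P[:3,3]); return np.array([f*p[0]/p[2]+cx,f*p[1]/p[2]+cy])
def snap(n,fn):
    im=camera(n); cv2.imwrite('pics/'+fn,im[:,:,::-1]); return im
E
python3 - <<'E'
from h import *
ims=[camera(n) for n in('scene','side')]
cv2.imwrite('pics/a.png',cv2.resize(np.hstack(ims),(1120,420))[:,:,::-1]) 
cv2.imwrite('pics/scene.png',ims[0][:,:,::-1]);cv2.imwrite('pics/side.png',ims[1][:,:,::-1])
Z=dict(lens_cap=.095,tray=.014,aperture_ring=.056,preset_ring=.073,ring_lug=.066,green_driver=.01,wick=.011,stick=.008,lens=.05)
for n in('scene','side'):
    print(n,np.round(campose(n)[:3,3],3))
    for k,z in Z.items():
        for r in masks_of(k,n)[:3]:
            print(k,round(r['conf'],2),np.round(r['at']),r['pixels'].sum(),np.round(ray(n,r['at'],z),3))
o=get_obs();print(o)
E
```

```text
scene [-0.021  0.215  0.66 ]
lens_cap 0.85 [264. 255.] 412 [ 0.375 -0.01   0.095]
lens_cap 0.69 [235. 198.] 331 [ 0.546 -0.047  0.095]
tray 0.98 [344. 193.] 1705 [ 0.48  -0.315  0.014]
tray 0.65 [236. 225.] 1129 [ 0.545 -0.04   0.014]
aperture_ring 0.55 [241. 214.] 166 [ 0.531 -0.048  0.056]
preset_ring 0.47 [240. 214.] 9 [ 0.518 -0.04   0.073]
preset_ring 0.29 [233. 199.] 353 [ 0.567 -0.052  0.073]
ring_lug 0.69 [242. 215.] 197 [ 0.518 -0.044  0.066]
green_driver 0.74 [299. 203.] 149 [ 0.521 -0.206  0.01 ]
green_driver 0.45 [313. 249.] 288 [ 0.385 -0.141  0.01 ]
wick 0.76 [312. 248.] 277 [ 0.388 -0.139  0.011]
wick 0.37 [237. 222.] 399 [ 0.554 -0.048  0.011]
stick 0.49 [232. 305.] 185 [0.37  0.074 0.008]
lens 0.87 [236. 222.] 1101 [ 0.521 -0.03   0.05 ]
lens 0.61 [345. 194.] 1670 [ 0.447 -0.285  0.05 ]
side [0.432 0.645 0.522]
lens_cap 0.81 [252. 221.] 546 [ 0.548 -0.045  0.095]
tray 0.89 [300. 193.] 1583 [ 0.483 -0.313  0.014]
aperture_ring 0.58 [252. 245.] 308 [ 0.547 -0.028  0.056]
preset_ring 0.39 [268. 236.] 23 [ 0.52  -0.035  0.073]
preset_ring 0.39 [251. 253.] 644 [0.54  0.02
[... 330 characters left out ...]
clock': 1.0, 'joint_pos': array([ 1.27897644e+00,  2.40605432e-01,  4.98360807e-03,  1.33517815e+00,
       -6.46698797e-06,  1.57078573e+00]), 'joint_vel': array([ 9.54741316e-06,  1.03399699e-03, -5.07246041e-05, -1.44814577e-06,
       -9.91946451e-04,  2.19078376e-03]), 'tau': array([ 9.87180065e-04, -3.72213328e+01,  2.52698618e+01,  1.16350344e-03,
        8.56061615e-05, -1.88460064e-05]), 'eef_pos': array([0.14384978, 0.47886063, 0.23129748]), 'tool_rot': array([ 1.45387524e-01,  9.89374786e-01, -2.27204675e-06,  2.93432527e-06]), 'ft_force': array([ 0.14049084,  0.08207079, -0.18600234]), 'ft_torque': array([-0.01130619,  0.05211605, -0.00482088]), 'grip_width': 0.08589226485327878}
```

View pics/scene.png

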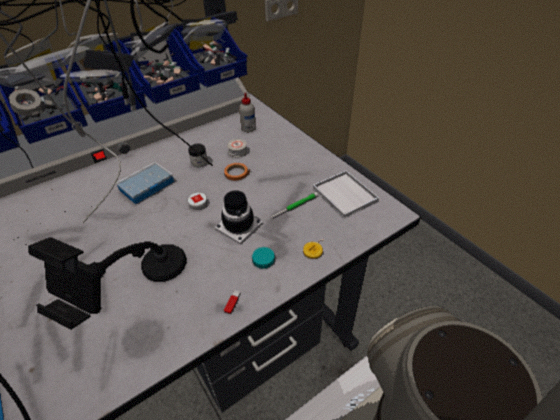

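View pics/side.png

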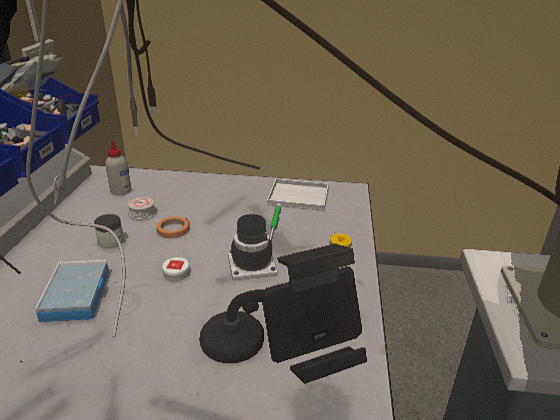

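The real cap is the black one on the lens, at scene (235,198). The turquoise look-alike is at (263,257), and the white-and-red disc at (198,201) is not it either. The tray is at (345,193), the driver at (297,205) and the phone stand at (100,270). I'll rise first, then move over the lens.

Call:
{"fn": "jog_arm", "kwargs": {"deltas": [[[0,0,-40,0,0,0,85],[0,0,-40,0,0,0,85],[0,0,-20,0,0,0,85],[-36,-26,0,0,0,0,85],[-36,-26,0,0,0,0,85]]]}}

```text
clock: 1.5
eef_pos: [0.1964, 0.4089, 0.3324]
tool_rot: [0.141, 0.99, -0.003, -0.0]
ft_force: [0.8, 0.3, 0.2]
grip_width: 0.0853
```

Call:
{"fn": "jog_arm", "kwargs": {"deltas": [[[-38,-28,0,0,0,0,85],[-38,-28,0,0,0,0,85],[-38,-28,0,0,0,0,85],[-38,-28,0,0,0,0,85],[-38,-28,0,0,0,0,85]]]}}

```text
clock: 2.0
eef_pos: [0.3439, 0.2156, 0.3343]
tool_rot: [0.138, 0.99, -0.001, 0.001]
ft_force: [0.9, 0.7, -0.2]
grip_width: 0.0849
```

Call:
{"fn": "jog_arm", "kwargs": {"deltas": [[[-38,-28,0,0,0,0,85],[-38,-28,0,0,0,0,85],[-38,-28,0,0,0,0,85],[-38,-28,0,0,0,0,85],[-38,-28,10,0,0,0,85]]]}}

```text
clock: 2.5
eef_pos: [0.4934, 0.02, 0.3277]
tool_rot: [0.138, 0.99, 0.001, 0.005]
ft_force: [0.6, 0.7, 0.3]
grip_width: 0.085
```

Call:
{"fn": "jog_arm", "kwargs": {"deltas": [[[-30,-22,30,0,0,0,85],[-22,-16,30,0,0,0,85],[0,0,0,0,0,0,85]]]}}

```text
clock: 2.8
eef_pos: [0.538, -0.0387, 0.2648]
tool_rot: [0.143, 0.99, 0.001, 0.006]
ft_force: [-0.7, 0.4, -0.6]
grip_width: 0.085
```

```bash
cat > w.py <<'E'
from h import *
import sys
o=get_obs(); P=campose('wrist'); snap('wrist',sys.argv[1])
print(np.round(o['eef_pos'],4),np.round(o['tool_rot'],3),'j',np.round(o['joint_pos'],2),'cam',np.round(P[:3,3],3))
for a in sys.argv[2:]:
    k,z=a.split('=')
    for r in masks_of(k,'wrist')[:2]:
        c,rad=cv2.minEnclosingCircle(np.argwhere(r['pixels'])[:,::-1].astype(np.float32))
        print(k,round(r['conf'],2),np.round(r['at']),r['pixels'].sum(),np.round(ray('wrist',r['at'],float(z),P),4),'circ',np.round(c),round(rad),np.round(ray('wrist',c,float(z),P),4))
E
python3 w.py w1.png lens_cap=.095 lens=.05 aperture_ring=.062 ring_lug=.066 tray=.014
```

```text
[ 0.538  -0.0387  0.2648] [0.143 0.99  0.001 0.006] j [-0.07  0.3   0.17  1.43  0.    0.21] cam [ 0.468 -0.021  0.408]
lens_cap 0.96 [273. 196.] 2365 [ 0.5463 -0.0481  0.095 ] circ [272. 197.] 28 [ 0.5473 -0.0489  0.095 ]
lens_cap 0.66 [247.  69.] 2023 [ 0.4383 -0.0377  0.095 ] circ [246.  70.] 26 [ 0.4391 -0.0387  0.095 ]
lens 0.8 [277. 166.] 3016 [ 0.5293 -0.0394  0.05  ] circ [273. 177.] 49 [ 0.5388 -0.0461  0.05  ]
aperture_ring 0.77 [282. 165.] 773 [ 0.5276 -0.0341  0.062 ] circ [273. 188.] 32 [ 0.5473 -0.0487  0.062 ]
ring_lug 0.72 [265. 166.] 633 [ 0.523  -0.0499  0.066 ] circ [273. 189.] 32 [ 0.5467 -0.049   0.066 ]
tray 0.74 [ 35. 197.] 8887 [ 0.492  -0.3133  0.014 ] circ [ 35. 194.] 70 [ 0.4881 -0.311   0.014 ]
```

View pics/w1.png

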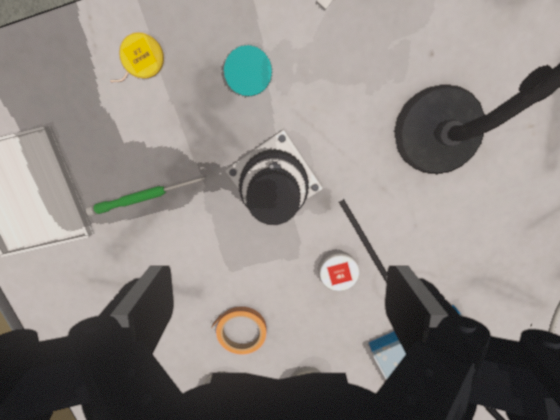

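The black cap on the lens is at (272,196) and the turquoise one at (247,70). I choose the black one. The axis is at about (0.547,-0.049). Next I centre, level the tool and descend.

Call:
{"fn": "jog_arm", "kwargs": {"deltas": [[[-6,-4,20,0.2,0.7,0,85],[-5,-3,30,0,0,0,85],[0,0,30,0,0,0,85],[0,0,15,0,0,0,85],[0,0,0,0,0,0,85]]]}}

```text
clock: 3.6
eef_pos: [0.551, -0.0419, 0.1749]
tool_rot: [0.136, 0.991, 0.001, 0.008]
ft_force: [0.1, -0.8, -0.1]
grip_width: 0.085
```

```bash
python3 w.py w2.png lens_cap=.095 aperture_ring=.062 ring_lug=.066;python3 -c "
from h import *
o=get_obs();print(o['tool_rot'],o['ft_force'],o['ft_torque'])"
```

```text
[ 0.551  -0.0419  0.1749] [0.136 0.991 0.001 0.008] j [-0.08  0.36  0.02  1.22  0.    0.2 ] cam [ 0.48  -0.025  0.317]
lens_cap 0.97 [273. 210.] 4484 [ 0.5461 -0.0464  0.095 ] circ [270. 212.] 38 [ 0.547  -0.0483  0.095 ]
lens_cap 0.83 [238.  41.] 3651 [ 0.4445 -0.038   0.095 ] circ [239.  40.] 36 [ 0.4445 -0.037   0.095 ]
aperture_ring 0.84 [282. 171.] 1098 [ 0.5294 -0.0349  0.062 ] circ [271. 199.] 42 [ 0.5473 -0.0488  0.062 ]
ring_lug 0.76 [262. 169.] 1159 [ 0.5238 -0.0482  0.066 ] circ [270. 198.] 43 [ 0.5459 -0.0483  0.066 ]
[0.13618701 0.99061194 0.00100476 0.01183526] [ 0.12712305 -0.80058962  0.05964837] [-0.01447103 -0.00469298  0.05963276]
```

```bash
cat > g.py <<'E'
from h import *
import sys
from scipy.spatial.transform import Rotation as R
# args: target x y z(m) ; prints tool-frame mm shift and levelling rotvec deg
o=get_obs(); r=R.from_quat(o['tool_rot']); M=r.as_matrix()
if len(sys.argv)>3:
    print('shift',np.round(M.T@(np.array([float(v) for v in sys.argv[1:4]])-o['eef_pos'])*1e3,1))
zt=M[:,2]; print('level',np.round(np.degrees(M.T@np.cross(zt,[0,0,-1])),2),'yaw of y',round(np.degrees(np.arctan2(M[1,1],M[0,1])),1))
print(round(o['clock'],2),'pos',np.round(o['eef_pos'],4),'j',np.round(o['joint_pos'],2),'v',np.abs(o['joint_vel']).max().round(3),'F',np.round(o['ft_force'],1),'T',np.round(o['ft_torque'],3),'w',round(o['grip_width']*1e3,1))
E
python3 g.py .547 -.0485 .08; python3 -c "
from h import *
for i in range(3): camera('wrist'); o=get_obs(); print(o['eef_pos'],o['tool_rot'])"
```

```text
shift [ 6.8 -8.3 98.8]
level [0.3  1.33 0.  ] yaw of y 74.3
3.8 pos [ 0.5535 -0.0423  0.179 ] j [-0.08  0.36  0.03  1.22  0.    0.2 ] v 0.011 F [ 0.1 -0.8  0.1] T [-0.014 -0.005  0.06 ] w 85.0
[ 0.55366662 -0.04235186  0.17928194] [0.13623683 0.99060068 0.00101649 0.01219781]
[ 0.55364414 -0.04239845  0.17931378] [0.13631017 0.99059009 0.00103592 0.01223679]
[ 0.55355657 -0.04247175  0.17925627] [0.13639578 0.99057901 0.0010249  0.01218088]
```

Call:
{"fn": "jog_arm", "kwargs": {"deltas": [[[7,-8,10,0.3,1.3,0,85],[0,0,0,0,0,0,85],[0,0,0,0,0,0,85]]]}}

```text
clock: 4.25
eef_pos: [0.5449, -0.049, 0.1698]
tool_rot: [0.136, 0.991, -0.0, 0.001]
ft_force: [-0.8, 0.1, 0.7]
grip_width: 0.0851
```

```bash
python3 w.py w2.png lens_cap=.095 aperture_ring=.062 ring_lug=.066; python3 g.py .547 -.0485 .08
```

```text
[ 0.5449 -0.049   0.1698] [ 0.136  0.991 -0.     0.001] j [-0.09  0.36  0.01  1.22 -0.    0.18] cam [ 0.476 -0.032  0.313]
lens_cap 0.85 [250.  48.] 3567 [ 0.4433 -0.039   0.095 ] circ [249.  49.] 35 [ 0.4437 -0.0397  0.095 ]
lens_cap 0.8 [285. 222.] 4710 [ 0.5471 -0.0473  0.095 ] circ [283. 222.] 39 [ 0.5471 -0.0487  0.095 ]
aperture_ring 0.76 [276. 181.] 1311 [ 0.5266 -0.0481  0.062 ] circ [282. 209.] 43 [ 0.5477 -0.0491  0.062 ]
ring_lug 0.7 [275. 179.] 1171 [ 0.5246 -0.0479  0.066 ] circ [282. 209.] 43 [ 0.5467 -0.0489  0.066 ]
shift [-1.7  0.8 89.7]
level [0.   0.12 0.  ] yaw of y 74.3
4.45 pos [ 0.5449 -0.0488  0.1697] j [-0.09  0.36  0.01  1.22 -0.    0.18] v 0.002 F [ 0.4 -0.  -0.5] T [ 0.032 -0.036 -0.017] w 84.9
```

Call:
{"fn": "jog_arm", "kwargs": {"deltas": [[[-2,1,30,0,0,0,85],[0,0,30,0,0,0,85],[0,0,20,0,0,0,85],[0,0,8,0,0,0,85],[0,0,0,0,0,0,85]]]}}

```text
clock: 4.95
eef_pos: [0.5502, -0.0482, 0.0815]
tool_rot: [0.136, 0.991, 0.0, 0.004]
ft_force: [0.0, -0.6, -0.1]
grip_width: 0.0848
```

```bash
python3 g.py .547 -.0488 .08
```

```text
shift [ 2.9 -1.4  1.5]
level [ 0.08  0.48 -0.  ] yaw of y 74.4
4.95 pos [ 0.5502 -0.0482  0.0815] j [-0.09  0.44 -0.11  1.01 -0.    0.19] v 0.009 F [ 0.  -0.6 -0.1] T [ 0.001  0.002 -0.02 ] w 84.8
```

Call:
{"fn": "jog_arm", "kwargs": {"deltas": [[[3,-1.2,1.5,0,0.5,0,85],[0,0,0,0,0,0,65],[0,0,0,0,0,0,52],[0,0,0,0,0,0,52]]]}}

```text
clock: 5.35
eef_pos: [0.5492, -0.0488, 0.0834]
tool_rot: [0.136, 0.991, 0.001, 0.002]
ft_force: [-1.3, -0.6, 0.0]
grip_width: 0.0522
```

```bash
python3 g.py .547 -.0488 .08
python3 - <<'E'
from h import *
im=camera('side')[170:290,190:330]; im2=camera('wrist')[60:420]
a=cv2.resize(im,(560,480),interpolation=cv2.INTER_CUBIC)
cv2.imwrite('pics/b.png',cv2.resize(a,(400,343))[:,:,::-1]); cv2.imwrite('pics/b.png',np.hstack([cv2.resize(a,(420,360)),cv2.resize(im2,(380,360))])[:,:,::-1])
E
```

```text
shift [ 2.1 -0.6  3.4]
level [ 0.15  0.27 -0.  ] yaw of y 74.4
5.35 pos [ 0.5492 -0.0488  0.0834] j [-0.09  0.44 -0.11  1.01  0.    0.18] v 0.012 F [-1.3 -0.6  0. ] T [-0.05   0.019  0.036] w 52.2
```

View pics/b.png

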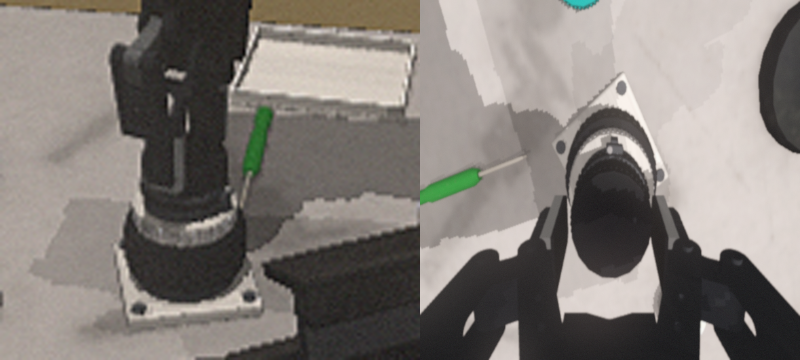

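Call:
{"fn": "jog_arm", "kwargs": {"deltas": [[[2,0,1,0,0,0,45],[0,0,0,0,0,0,40],[0,0,0,0,0,0,40],[0,0,0,0,0,0,40],[0,0,-5,0,0,0,40]]]}}

```text
clock: 5.95
eef_pos: [0.5488, -0.0478, 0.0888]
tool_rot: [0.136, 0.991, 0.002, 0.004]
ft_force: [0.4, 1.7, -1.0]
grip_width: 0.046
```

```bash
python3 g.py .547 -.0488 .08; python3 -c "
from h import *
for z in (.075,.08,.085,.09): print(z,proj('side',[.555,-.02,z]))"
```

```text
shift [ 1.5 -1.5  8.7]
level [ 0.26  0.47 -0.  ] yaw of y 74.4
5.95 pos [ 0.5488 -0.0478  0.0888] j [-0.09  0.43 -0.11  1.02  0.    0.18] v 0.131 F [ 0.4  1.7 -1. ] T [ 0.132 -0.246  0.043] w 46.0
0.075 [246.24230761 238.11904511]
0.08 [246.19507434 235.66678552]
0.085 [246.14754351 233.19907719]
0.09 [246.09971229 230.71577368]
```

Call:
{"fn": "jog_arm", "kwargs": {"deltas": [[[0,0,-12,0,0,0,40],[0,0,-20,0,0,0,40],[0,0,-20,0,0,0,40],[0,0,-20,0,0,0,40],[0,0,0,0,0,0,40]]]}}

```text
clock: 6.45
eef_pos: [0.5472, -0.0485, 0.166]
tool_rot: [0.136, 0.991, 0.001, 0.004]
ft_force: [0.3, -0.2, -0.7]
grip_width: 0.0463
```

```bash
python3 g.py .483 -.313 .17
python3 - <<'E'
from h import *
im=camera('side')[120:290,170:330]; P=campose('wrist'); im2=camera('wrist')[60:420]
cv2.imwrite('pics/c.png',np.hstack([cv2.resize(im,(340,360)),cv2.resize(im2,(460,360))])[:,:,::-1])
for n in('wrist','side'):
  if n=='side': camera('side'); P=campose(n)
  for r in masks_of('tray',n)[:2]:
    c=cv2.boxPoints(cv2.minAreaRect(np.argwhere(r['pixels'])[:,::-1].astype(np.float32)))
    h=cv2.approxPolyDP(cv2.convexHull(np.argwhere(r['pixels'])[:,::-1].astype(np.int32)),8,True)[:,0]
    print(n,r['conf'],h.tolist(),[np.round(ray(n,p,.014,P)[:2],3).tolist() for p in h])
E
```

```text
shift [  -9.4 -272.    -4.5]
level [ 0.13  0.39 -0.  ] yaw of y 74.4
6.45 pos [ 0.5472 -0.0485  0.166 ] j [-0.09  0.37  0.01  1.2   0.    0.18] v 0.039 F [ 0.3 -0.2 -0.7] T [-0.079  0.005 -0.031] w 46.3
wrist 0.92 [[4, 271], [0, 157], [44, 257]] [[0.55, -0.306], [0.457, -0.261], [0.548, -0.266]]
side 0.77 [[328, 184], [322, 210], [267, 203], [275, 179]] [[0.419, -0.369], [0.429, -0.242], [0.551, -0.255], [0.548, -0.376]]
```

View pics/c.png

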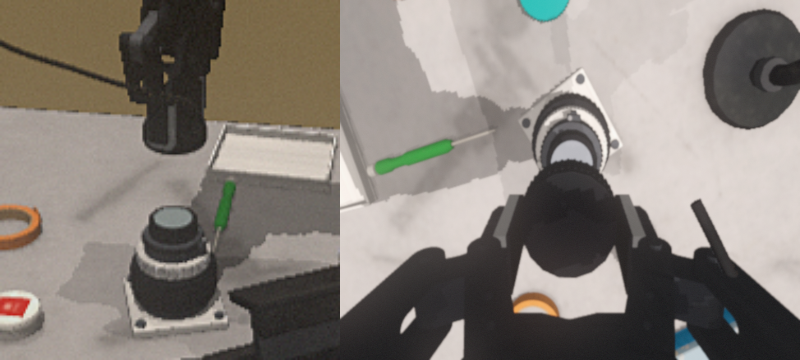

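Call:
{"fn": "jog_arm", "kwargs": {"deltas": [[[0,-40,0,0,0.4,0,40],[-1,-45,0,0,0,0,40],[-2,-45,0,0,0,0,40],[-2,-45,0,0,0,0,40],[-2,-45,0,0,0,0,40]]]}}

```text
clock: 7.2
eef_pos: [0.49, -0.2613, 0.1541]
tool_rot: [0.129, 0.992, 0.003, -0.01]
ft_force: [1.4, 0.1, -0.4]
grip_width: 0.0461
```

Call:
{"fn": "jog_arm", "kwargs": {"deltas": [[[-2,-30,10,0,0,0,40],[0,-20,20,0,0,0,40],[0,0,0,0,0,0,40],[0,0,0,0,0,0,40]]]}}

```text
clock: 7.6
eef_pos: [0.4735, -0.3169, 0.1184]
tool_rot: [0.134, 0.991, 0.004, -0.013]
ft_force: [0.2, 0.1, 0.8]
grip_width: 0.0462
```

```bash
python3 g.py .485 -.312 .06
python3 - <<'E'
from h import *
for n in('wrist','side','scene'):
  P=campose(n); im=camera(n); 
  if n=='wrist': cv2.imwrite('pics/d.png',im[:,:,::-1])
  for r in masks_of('tray',n)[:1]:
    h=cv2.approxPolyDP(cv2.convexHull(np.argwhere(r['pixels'])[:,::-1].astype(np.int32)),8,True)[:,0]
    print(n,r['conf'],h.tolist(),[np.round(ray(n,p,.014,P)[:2],3).tolist() for p in h])
E
```

```text
shift [-11.4   7.5  58.2]
level [ 0.25 -1.52 -0.  ] yaw of y 74.6
7.6 pos [ 0.4735 -0.3169  0.1184] j [-0.59  0.47  0.03  1.16 -0.   -0.32] v 0.03 F [0.2 0.1 0.8] T [ 0.    -0.079  0.037] w 46.2
wrist 0.63 [[353, 253], [222, 320], [176, 158], [330, 123]] [[0.519, -0.274], [0.546, -0.384], [0.418, -0.377], [0.423, -0.269]]
side 0.95 [[328, 184], [322, 211], [267, 203], [275, 179]] [[0.419, -0.369], [0.429, -0.238], [0.551, -0.255], [0.548, -0.376]]
```

View pics/d.png

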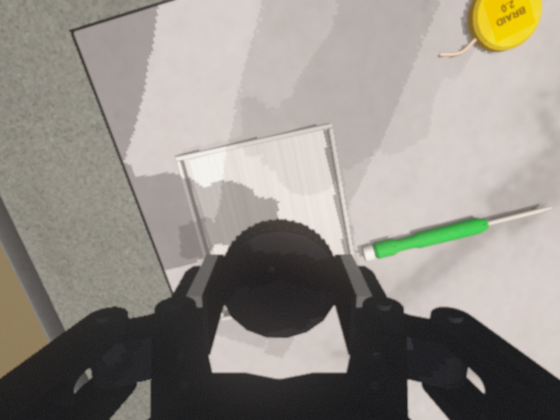

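The cap is held over the tray. The tray's near edge corners are at (176,158) and (330,123), so its centre is about (.485,-.317). The driver is clear. I'll level the tool and descend.

Call:
{"fn": "jog_arm", "kwargs": {"deltas": [[[-11,3,20,0.2,-1.5,0,40],[0,0,30,0,0,0,40],[0,0,30,0,0,0,40],[0,0,0,0,0,0,40],[0,0,0,0,0,0,40]]]}}

```text
clock: 8.4
eef_pos: [0.4921, -0.3147, 0.0436]
tool_rot: [0.129, 0.992, -0.003, 0.007]
ft_force: [0.3, -0.7, -0.3]
grip_width: 0.0463
```

```bash
python3 g.py .485 -.317 .008
```

```text
shift [ 6.8 -3.9 35.5]
level [-0.21  0.82 -0.  ] yaw of y 75.2
8.4 pos [ 0.4921 -0.3147  0.0436] j [-0.57  0.54 -0.07  0.95  0.   -0.31] v 0.025 F [ 0.3 -0.7 -0.3] T [-0.035 -0.031 -0.022] w 46.3
```

Call:
{"fn": "jog_arm", "kwargs": {"deltas": [[[6,-3,15,-0.2,0.8,0,40],[0,0,10,0,0,0,40],[0,0,5,0,0,0,40],[0,0,0,0,0,0,40]]]}}

```text
clock: 8.8
eef_pos: [0.4879, -0.3176, 0.0156]
tool_rot: [0.129, 0.992, -0.001, 0.003]
ft_force: [0.2, -0.4, -0.3]
grip_width: 0.0461
```

```bash
python3 g.py .485 -.317 .008
```

```text
shift [ 3.  -0.1  7.5]
level [-0.12  0.32  0.  ] yaw of y 75.2
8.8 pos [ 0.4879 -0.3176  0.0156] j [-0.58  0.57 -0.09  0.9  -0.   -0.32] v 0.01 F [ 0.2 -0.4 -0.3] T [0.02  0.001 0.008] w 46.1
```

Call:
{"fn": "jog_arm", "kwargs": {"deltas": [[[0,0,3,-0.1,0.3,0,40],[0,0,2,0,0,0,40],[0,0,1,0,0,0,40],[0,0,1,0,0,0,40]]]}}

```text
clock: 9.2
eef_pos: [0.4887, -0.3184, 0.0091]
tool_rot: [0.129, 0.992, -0.001, 0.001]
ft_force: [-0.8, 0.7, -0.2]
grip_width: 0.0462
```

```bash
python3 g.py .485 -.317 .008
```

```text
shift [3.9 0.4 1. ]
level [-0.05  0.11  0.  ] yaw of y 75.2
9.2 pos [ 0.4887 -0.3184  0.0091] j [-0.58  0.58 -0.09  0.89 -0.   -0.32] v 0.023 F [-0.8  0.7 -0.2] T [0.064 0.009 0.051] w 46.2
```

Call:
{"fn": "jog_arm", "kwargs": {"deltas": [[[0,0,1.5,0,0,0,40],[0,0,0,0,0,0,40]]]}}

```text
clock: 9.4
eef_pos: [0.489, -0.3186, 0.0084]
tool_rot: [0.129, 0.992, -0.001, 0.001]
ft_force: [1.0, 0.7, -0.6]
grip_width: 0.0465
```

Call:
{"fn": "jog_arm", "kwargs": {"deltas": [[[0,0,1,0,0,0,40],[0,0,0,0,0,0,40]]]}}

```text
clock: 9.6
eef_pos: [0.4892, -0.3188, 0.0084]
tool_rot: [0.129, 0.992, -0.001, 0.002]
ft_force: [0.4, 0.2, -0.6]
grip_width: 0.047
```

Call:
{"fn": "jog_arm", "kwargs": {"deltas": [[[0,0,2.5,0,0,0,40],[0,0,1,0,0,0,40]]]}}

```text
clock: 9.8
eef_pos: [0.4894, -0.3189, 0.0082]
tool_rot: [0.129, 0.992, -0.001, 0.003]
ft_force: [-2.8, 1.6, 5.2]
grip_width: 0.0466
```

Call:
{"fn": "jog_arm", "kwargs": {"deltas": [[[0,0,-0.5,0,0,0,52],[0,0,0,0,0,0,58],[0,0,0,0,0,0,58],[0,0,-10,0,0,0,58],[0,0,-15,0,0,0,58]]]}}

```text
clock: 10.3
eef_pos: [0.4877, -0.3177, 0.0317]
tool_rot: [0.129, 0.992, -0.0, 0.0]
ft_force: [0.3, 0.3, -0.7]
grip_width: 0.0584
```

Call:
{"fn": "jog_arm", "kwargs": {"deltas": [[[0,0,-25,0,0,0,60],[0,0,-30,0,0,0,60],[0,0,-30,0,0,0,85],[0,0,-30,0,0,0,85],[0,0,0,0,0,0,85]]]}}

```text
clock: 10.8
eef_pos: [0.4881, -0.3179, 0.1541]
tool_rot: [0.129, 0.992, -0.0, 0.001]
ft_force: [0.7, 0.3, 0.4]
grip_width: 0.0851
```

```bash
python3 g.py .547 -.0488 .17; python3 w.py e.png lens_cap=.019 tray=.014;python3 - <<'E'
from h import *
w=cv2.imread('pics/e.png')
camera('side')
im=camera('side')[150:280,220:350,::-1]
cv2.imwrite('pics/e2.png',np.hstack([w[:,60:],cv2.resize(im,(300,420))]))
for r in masks_of('lens_cap','side')[:2]: print(r['conf'],r['at'],ray('side',r['at'],.015))
E
```

```text
shift [ 11.7 275.2 -16.1]
level [-0.03  0.12  0.  ] yaw of y 75.2
10.8 pos [ 0.4881 -0.3179  0.1541] j [-0.58  0.44  0.09  1.22  0.   -0.32] v 0.053 F [0.7 0.3 0.4] T [-0.018 -0.042 -0.02 ] w 85.1
[ 0.4881 -0.3179  0.1541] [ 0.129  0.992 -0.     0.001] j [-0.58  0.44  0.09  1.22  0.   -0.32] cam [ 0.419 -0.302  0.298]
lens_cap 0.64 [279. 194.] 3032 [ 0.4862 -0.3196  0.019 ] circ [278. 196.] 31 [ 0.4875 -0.3205  0.019 ]
lens_cap 0.39 [413. 204.] 1715 [ 0.5219 -0.2174  0.019 ] circ [434. 198.] 86 [ 0.5215 -0.2004  0.019 ]
tray 0.61 [260. 171.] 18354 [ 0.465  -0.3297  0.014 ] circ [268. 187.] 103 [ 0.4795 -0.3264  0.014 ]
0.56 [297.4, 193.3] [ 0.48796859 -0.30895953  0.015     ]
0.45 [251.7, 254.5] [ 0.55227206 -0.05697282  0.015     ]
```

View pics/e2.png

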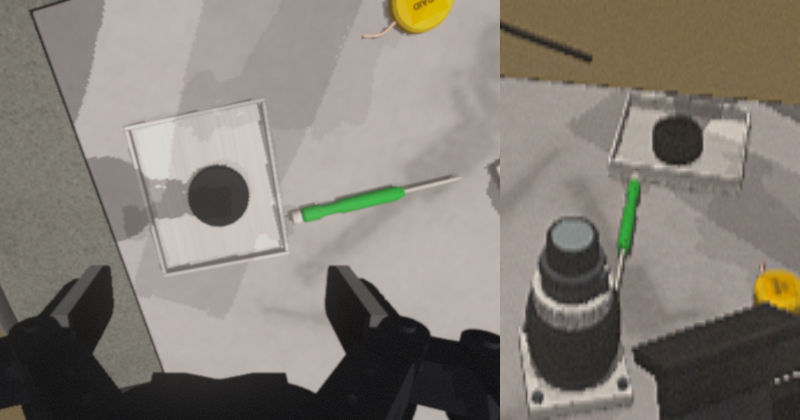

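The cap lies flat and centred in the tray, at (218,195) in the left panel, and the driver is untouched. I go back over the lens.

Call:
{"fn": "jog_arm", "kwargs": {"deltas": [[[0,30,-15,0,0,0,85],[2,45,-5,0,0,0,85],[2,45,0,0,0,0,85],[2,45,0,0,0,0,85],[2,45,0,0,0,0,85]]]}}

```text
clock: 11.6
eef_pos: [0.5285, -0.1096, 0.1612]
tool_rot: [0.135, 0.991, 0.003, -0.01]
ft_force: [0.6, 0.6, 0.3]
grip_width: 0.0848
```

Call:
{"fn": "jog_arm", "kwargs": {"deltas": [[[2,40,0,0,0,0,85],[2,25,0,0,0,0,85],[0,0,0,0,0,0,85],[0,0,0,0,0,0,85]]]}}

```text
clock: 12.0
eef_pos: [0.5402, -0.037, 0.1566]
tool_rot: [0.131, 0.991, 0.004, -0.015]
ft_force: [-0.1, -0.1, -0.0]
grip_width: 0.0853
```

```bash
python3 g.py .547 -.0488 .16
```

```text
shift [-9.6 -9.6 -3.8]
level [ 0.18 -1.77 -0.  ] yaw of y 75.0
12.0 pos [ 0.5402 -0.037   0.1566] j [-0.07  0.39  0.01  1.22  0.01  0.19] v 0.025 F [-0.1 -0.1 -0. ] T [-0.048  0.018  0.003] w 85.3
```

Call:
{"fn": "jog_arm", "kwargs": {"deltas": [[[-9.5,-9.5,0,0.2,-1.8,0,85],[0,0,0,0,0,0,85],[0,0,0,0,0,0,85]]]}}

```text
clock: 12.3
eef_pos: [0.5452, -0.0511, 0.1541]
tool_rot: [0.132, 0.991, -0.001, -0.002]
ft_force: [-0.5, 0.2, -0.6]
grip_width: 0.0846
```

```bash
python3 w.py f.png aperture_ring=.062 preset_ring=.075 ring_lug=.066 lens=.05; python3 g.py .547 -.0488 .16
python3 - <<'E'
import cv2
i=cv2.imread('pics/f.png'); cv2.imwrite('pics/f2.png',cv2.resize(i[110:290,180:380],None,fx=3.3,fy=3.3,interpolation=cv2.INTER_CUBIC))
E
```

```text
[ 0.5452 -0.0511  0.1541] [ 0.132  0.991 -0.001 -0.002] j [-0.09  0.38 -0.    1.19 -0.    0.17] cam [ 0.477 -0.034  0.298]
aperture_ring 0.77 [278. 184.] 1285 [ 0.5256 -0.0482  0.062 ] circ [286. 216.] 46 [ 0.5482 -0.0493  0.062 ]
preset_ring 0.76 [289. 186.] 507 [ 0.526  -0.0415  0.075 ] circ [285. 215.] 41 [ 0.5435 -0.0489  0.075 ]
ring_lug 0.93 [276. 183.] 1565 [ 0.5239 -0.0493  0.066 ] circ [285. 215.] 47 [ 0.5463 -0.0496  0.066 ]
lens 0.72 [284. 199.] 10175 [ 0.5395 -0.0478  0.05  ] circ [284. 196.] 67 [ 0.5374 -0.0471  0.05  ]
shift [-0.7  1.8 -5.4]
level [-0.09 -0.12 -0.  ] yaw of y 74.9
12.55 pos [ 0.5458 -0.0504  0.1546] j [-0.09  0.38 -0.    1.19 -0.    0.17] v 0.003 F [-0.4 -0.1  0.2] T [ 0.009 -0.011 -0.05 ] w 84.6
```

View pics/f2.png

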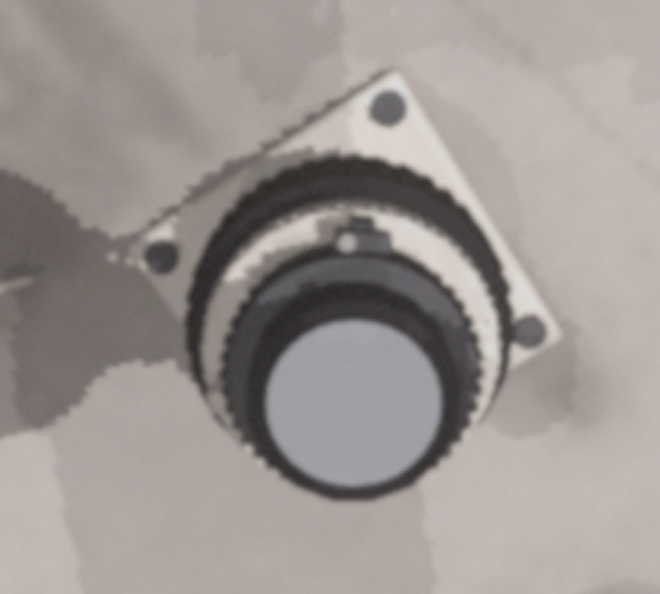

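The uncapped lens shows the dark stop saddle at 12 o'clock, crop (360,235), which is the −x side. The ring lug is hidden behind the nose, to the lower left. I refine the axis from the nose disc at (287.3,232.1).

Run:
```python
from h import *
P=campose('wrist'); im=cv2.cvtColor(camera('wrist'),cv2.COLOR_RGB2GRAY)
print(ray('wrist',(287.3,232.1),.091,P))
# silver ring ellipse extents at z=.062: predicted ring of r=.031 for axis guess
for a in range(0,360,45): print(a,np.round(proj('wrist',[.547+.031*np.cos(np.radians(a)),-.049+.031*np.sin(np.radians(a)),.062],P)-[180,110],0)*3.3)
```

```text
[ 0.55077668 -0.04849776  0.091     ]
0 [382.8 471.9]
45 [471.9 409.2]
90 [488.4 300.3]
135 [422.4 211.2]
180 [303.6 198. ]
225 [211.2 267.3]
270 [201.3 376.2]
315 [270.6 458.7]
```

Call:
{"fn": "jog_arm", "kwargs": {"deltas": [[[-1,2,30,0,0,0,85],[0,0,30,0,0,0,85],[0,0,25,0,0,0,85],[0,0,10,0,0,0,85],[0,0,0,0,0,0,85]]]}}

```text
clock: 13.1
eef_pos: [0.5499, -0.0485, 0.0593]
tool_rot: [0.131, 0.991, -0.0, 0.002]
ft_force: [0.5, 0.6, 0.8]
grip_width: 0.0848
```

```bash
python3 g.py .5475 -.0486 .0475
```

```text
shift [ 2.3 -0.7 11.8]
level [-0.01  0.22  0.  ] yaw of y 74.9
13.1 pos [ 0.5499 -0.0485  0.0593] j [-0.09  0.47 -0.13  0.96 -0.    0.18] v 0.012 F [0.5 0.6 0.8] T [-0.014 -0.002 -0.031] w 84.8
```

Call:
{"fn": "jog_arm", "kwargs": {"deltas": [[[2,-0.5,9,0,0.2,0,85],[0,0,2,0,0,0,75],[0,0,1,0,0,0,67],[0,0,0,0,0,0,67]]]}}

```text
clock: 13.5
eef_pos: [0.5502, -0.0486, 0.0497]
tool_rot: [0.131, 0.991, 0.0, 0.003]
ft_force: [0.0, -0.0, 0.3]
grip_width: 0.0668
```

```bash
python3 g.py .5475 -.0486 .0475
python3 - <<'E'
from h import *
a=camera('side')[200:280,210:290]; w=camera('wrist')[130:330,150:420]
cv2.imwrite('pics/g.png',np.hstack([cv2.resize(a,(380,380),interpolation=cv2.INTER_CUBIC),cv2.resize(w,(420,380))])[:,:,::-1])
E
```

```text
shift [ 2.6 -0.7  2.1]
level [0.04 0.3  0.  ] yaw of y 74.9
13.5 pos [ 0.5502 -0.0486  0.0497] j [-0.09  0.48 -0.15  0.94 -0.    0.18] v 0.013 F [ 0.  -0.   0.3] T [ 0.035 -0.011  0.008] w 66.8
```

View pics/g.png

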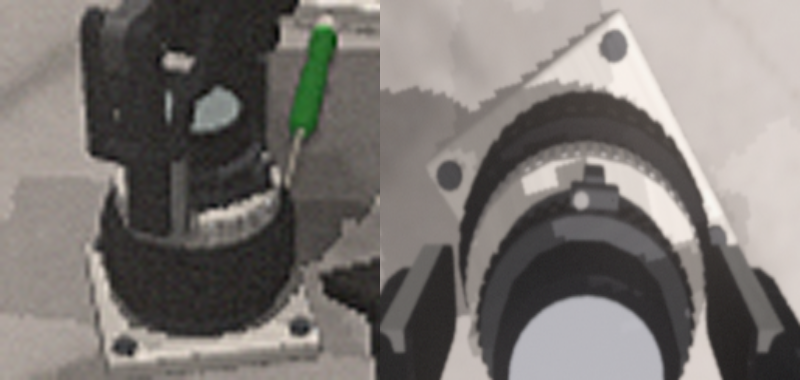

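```bash
python3 -c "
from h import *
o=get_obs();y=np.array([.26,.966])
for r in (.034,.040,.046):
  p=np.array(o['eef_pos'][:2])+r*y
  for z in (.048,.052,.056,.06): print(r,z,np.round((proj('side',[*p,z])-[210,200])*4.75))
print(np.round((proj('side',[.5475,-.0125,.048])-[210,200])*4.75))"
```

```text
0.034 0.048 [160. 248.]
0.034 0.052 [159. 239.]
0.034 0.056 [159. 230.]
0.034 0.06 [159. 221.]
0.04 0.048 [153. 257.]
0.04 0.052 [152. 248.]
0.04 0.056 [152. 239.]
0.04 0.06 [152. 230.]
0.046 0.048 [145. 266.]
0.046 0.052 [145. 257.]
0.046 0.056 [145. 248.]
0.046 0.06 [145. 239.]
[190. 256.]
```

Call:
{"fn": "jog_arm", "kwargs": {"deltas": [[[2,0,2,0,0.2,0,64],[0,0,0,0,0,0,62],[0,0,0,0,0,0,61]]]}}

```text
clock: 13.9
eef_pos: [0.5492, -0.0472, 0.0488]
tool_rot: [0.131, 0.991, 0.001, 0.002]
ft_force: [-0.3, -0.3, 0.2]
grip_width: 0.061
```

```bash
python3 g.py .5475 -.0486 .0475
```

```text
shift [ 1.3 -1.8  1.3]
level [ 0.16  0.22 -0.  ] yaw of y 75.0
13.9 pos [ 0.5492 -0.0472  0.0488] j [-0.09  0.48 -0.15  0.94  0.    0.18] v 0.002 F [-0.3 -0.3  0.2] T [-0.05  -0.006  0.014] w 61.0
```

Call:
{"fn": "jog_arm", "kwargs": {"deltas": [[[0,0,0,0,0,0,58],[0,0,0,0,0,0,55]]]}}

```text
clock: 14.1
eef_pos: [0.5492, -0.0473, 0.0495]
tool_rot: [0.131, 0.991, 0.001, 0.002]
ft_force: [0.8, 1.3, -2.6]
grip_width: 0.0591
```

```bash
python3 g.py .5475 -.0486 .0475
```

```text
shift [ 1.3 -1.7  2. ]
level [ 0.14  0.25 -0.  ] yaw of y 75.0
14.1 pos [ 0.5492 -0.0473  0.0495] j [-0.09  0.48 -0.15  0.94  0.    0.18] v 0.002 F [ 0.8  1.3 -2.6] T [ 0.113  0.011 -0.032] w 59.1
```

Call:
{"fn": "jog_arm", "kwargs": {"deltas": [[[0,0,0,0,0,5,50],[0,0,0,0,0,5,50],[0,0,0,0,0,5,50],[0,0,0,0,0,0,50]]]}}

```text
clock: 14.5
eef_pos: [0.5494, -0.0468, 0.0495]
tool_rot: [0.263, 0.965, 0.001, 0.002]
ft_force: [0.0, 1.0, 1.7]
grip_width: 0.0591
```

```bash
python3 g.py .5485 -.0475 .0490
```

```text
shift [ 0.4 -1.1  0.5]
level [ 0.22  0.21 -0.  ] yaw of y 59.5
14.5 pos [ 0.5494 -0.0468  0.0495] j [-0.09  0.48 -0.15  0.94  0.    0.45] v 0.025 F [0.  1.  1.7] T [ 0.082  0.153 -0.128] w 59.1
```

Call:
{"fn": "jog_arm", "kwargs": {"deltas": [[[0,0,0,0,0,6,50],[0,0,0,0,0,6,50],[0,0,0,0,0,6,50],[0,0,0,0,0,6,50]]]}}

```text
clock: 14.9
eef_pos: [0.5499, -0.0462, 0.0495]
tool_rot: [0.46, 0.888, 0.002, 0.002]
ft_force: [-0.2, 1.5, 0.9]
grip_width: 0.0592
```

```bash
python3 g.py .5485 -.0475 .0490
```

```text
shift [-0.2 -1.9  0.5]
level [ 0.33  0.1  -0.  ] yaw of y 35.2
14.9 pos [ 0.5499 -0.0462  0.0495] j [-0.09  0.48 -0.15  0.94  0.    0.87] v 1.056 F [-0.2  1.5  0.9] T [0.152 0.193 0.175] w 59.2
```

Run:
```python
from h import *
from scipy.spatial.transform import Rotation as R
m=camera_model('wrist'); T=np.eye(4); T[:3,:3]=R.from_quat([0.131,0.991,0,0.003]).as_matrix(); T[:3,3]=[.5502,-.0486,.0497]
P=T@np.array(m['T_tool_cam']); A=np.array([.5485,-.0478])
# g.png right panel: x=380+ (c-150)*420/270, y=(r-130)*380/200
pan=lambda p:np.round([380+(p[0]-150)*420/270,(p[1]-130)*1.9])
for a in range(60,290,15):
    c=np.array([np.cos(np.radians(a)),np.sin(np.radians(a))])
    print(a,'rim',pan(proj('wrist',[*(A+.031*c),.062],P)),'lugtop',pan(proj('wrist',[*(A+.0275*c),.0695],P)),'preset',pan(proj('wrist',[*(A+.0255*c),.075],P)))
```

```text
60 rim [704. 316.] lugtop [697. 332.] preset [694. 344.]
75 rim [710. 283.] lugtop [703. 300.] preset [699. 314.]
90 rim [708. 248.] lugtop [700. 268.] preset [697. 284.]
105 rim [697. 214.] lugtop [691. 237.] preset [687. 254.]
120 rim [679. 185.] lugtop [673. 210.] preset [671. 228.]
135 rim [654. 162.] lugtop [650. 189.] preset [648. 208.]
150 rim [623. 147.] lugtop [622. 175.] preset [621. 195.]
165 rim [590. 142.] lugtop [591. 170.] preset [591. 190.]
180 rim [557. 147.] lugtop [560. 175.] preset [562. 195.]
195 rim [527. 162.] lugtop [532. 189.] preset [535. 208.]
210 rim [502. 185.] lugtop [508. 210.] preset [512. 228.]
225 rim [483. 215.] lugtop [491. 238.] preset [495. 254.]
240 rim [472. 248.] lugtop [481. 268.] preset [485. 284.]
255 rim [470. 283.] lugtop [478. 301.] preset [483. 315.]
270 rim [476. 317.] lugtop [484. 332.] preset [488. 345.]
285 rim [489. 347.] lugtop [496. 360.] preset [500. 372.]
```

Run:
```python
from h import *
w=camera('wrist')[110:310,150:420]
cv2.imwrite('pics/i.png',cv2.resize(w,(800,592),interpolation=cv2.INTER_CUBIC)[:,:,::-1])
```

```text
(no output)
```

View pics/i.png

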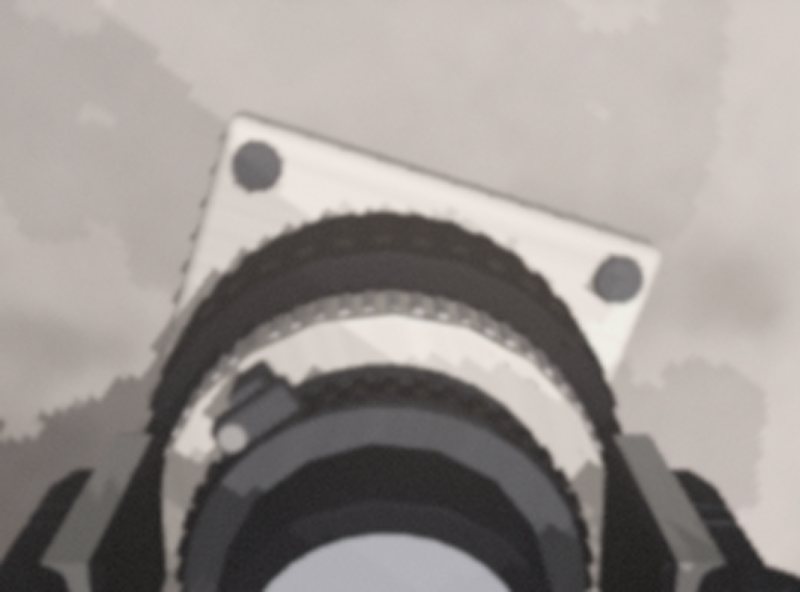

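The stop stub hangs at about 162° world and is now at (262,378). No ring lug shows within ±80° of the camera side, so at least 25° more is free. I'll turn 20°, then take small steps with a torque check after each.

Call:
{"fn": "jog_arm", "kwargs": {"deltas": [[[0,0,0,0,0,5,50],[0,0,0,0,0,5,50],[0,0,0,0,0,5,50],[0,0,0,0,0,5,50],[0,0,0,0,0,0,50]]]}}

```text
clock: 15.45
eef_pos: [0.5504, -0.0459, 0.0495]
tool_rot: [0.606, 0.795, 0.003, 0.002]
ft_force: [-1.0, 0.7, 0.9]
grip_width: 0.0589
```

```bash
python3 g.py .5485 -.0475 .0490
```

```text
shift [-1.  -2.3  0.5]
level [ 0.38 -0.02 -0.  ] yaw of y 15.4
15.45 pos [ 0.5504 -0.0459  0.0495] j [-0.08  0.48 -0.15  0.94  0.    1.22] v 0.05 F [-1.   0.7  0.9] T [ 0.201  0.397 -0.109] w 58.9
```

Call:
{"fn": "jog_arm", "kwargs": {"deltas": [[[0,0,0,0,0,3,50],[0,0,0,0,0,3,50]]]}}

```text
clock: 15.65
eef_pos: [0.5506, -0.0458, 0.0495]
tool_rot: [0.645, 0.764, 0.003, 0.002]
ft_force: [1.3, 1.5, 1.9]
grip_width: 0.0587
```

```bash
python3 g.py
```

```text
level [ 0.39 -0.06 -0.  ] yaw of y 9.7
15.65 pos [ 0.5506 -0.0458  0.0495] j [-0.08  0.48 -0.15  0.94  0.    1.32] v 0.486 F [1.3 1.5 1.9] T [0.224 0.291 0.136] w 58.7
```

Call:
{"fn": "jog_arm", "kwargs": {"deltas": [[[0,0,0,0,0,2,50],[0,0,0,0,0,2,50]]]}}

```text
clock: 15.85
eef_pos: [0.5507, -0.0458, 0.0495]
tool_rot: [0.669, 0.744, 0.003, 0.002]
ft_force: [0.6, 1.6, 1.7]
grip_width: 0.0591
```

```bash
python3 g.py
```

```text
level [ 0.39 -0.09 -0.  ] yaw of y 6.1
15.85 pos [ 0.5507 -0.0458  0.0495] j [-0.08  0.48 -0.15  0.94  0.    1.38] v 0.314 F [0.6 1.6 1.7] T [0.218 0.299 0.147] w 59.1
```

Call:
{"fn": "jog_arm", "kwargs": {"deltas": [[[0,0,0,0,0,2,50],[0,0,0,0,0,2,50]]]}}

```text
clock: 16.05
eef_pos: [0.5509, -0.0458, 0.0495]
tool_rot: [0.692, 0.722, 0.003, 0.002]
ft_force: [0.3, 0.5, 2.1]
grip_width: 0.0589
```

```bash
python3 g.py
```

```text
level [ 0.39 -0.12  0.  ] yaw of y 2.5
16.05 pos [ 0.5509 -0.0458  0.0495] j [-0.08  0.48 -0.15  0.94  0.    1.44] v 0.313 F [0.3 0.5 2.1] T [0.231 0.242 0.14 ] w 58.9
```

Call:
{"fn": "jog_arm", "kwargs": {"deltas": [[[0,0,0,0,0,2,50],[0,0,0,0,0,2,50]]]}}

```text
clock: 16.25
eef_pos: [0.551, -0.0458, 0.0495]
tool_rot: [0.714, 0.7, 0.003, 0.001]
ft_force: [1.1, 2.6, 1.6]
grip_width: 0.0588
```

```bash
python3 g.py
```

```text
level [ 0.38 -0.15  0.  ] yaw of y -1.2
16.25 pos [ 0.551  -0.0458  0.0495] j [-0.08  0.48 -0.15  0.94  0.    1.51] v 0.312 F [1.1 2.6 1.6] T [0.259 0.307 0.114] w 58.8
```

Call:
{"fn": "jog_arm", "kwargs": {"deltas": [[[0,0,0,0,0,2,50],[0,0,0,0,0,2,50]]]}}

```text
clock: 16.45
eef_pos: [0.5511, -0.0458, 0.0495]
tool_rot: [0.736, 0.677, 0.003, 0.001]
ft_force: [0.9, 1.1, 2.1]
grip_width: 0.0593
```

```bash
python3 g.py
```

```text
level [ 0.38 -0.19 -0.  ] yaw of y -4.8
16.45 pos [ 0.5511 -0.0458  0.0495] j [-0.08  0.48 -0.15  0.94  0.    1.57] v 0.313 F [0.9 1.1 2.1] T [0.219 0.285 0.084] w 59.3
```

Call:
{"fn": "jog_arm", "kwargs": {"deltas": [[[0,0,0,0,0,2,50],[0,0,0,0,0,2,50]]]}}

```text
clock: 16.65
eef_pos: [0.5512, -0.0458, 0.0495]
tool_rot: [0.757, 0.653, 0.004, 0.001]
ft_force: [0.4, 1.1, 1.2]
grip_width: 0.0591
```

```bash
python3 g.py
```

```text
level [ 0.37 -0.23 -0.  ] yaw of y -8.4
16.65 pos [ 0.5512 -0.0458  0.0495] j [-0.08  0.48 -0.15  0.94  0.    1.63] v 0.313 F [0.4 1.1 1.2] T [0.263 0.285 0.087] w 59.1
```

Call:
{"fn": "jog_arm", "kwargs": {"deltas": [[[0,0,0,0,0,2,50],[0,0,0,0,0,2,50]]]}}

```text
clock: 16.85
eef_pos: [0.5513, -0.0458, 0.0495]
tool_rot: [0.777, 0.629, 0.004, 0.001]
ft_force: [0.6, 1.2, 1.5]
grip_width: 0.059
```

```bash
python3 g.py
```

```text
level [ 0.36 -0.27 -0.  ] yaw of y -12.0
16.85 pos [ 0.5513 -0.0458  0.0495] j [-0.09  0.48 -0.14  0.94  0.    1.7 ] v 0.312 F [0.6 1.2 1.5] T [0.241 0.258 0.114] w 59.0
```

Call:
{"fn": "jog_arm", "kwargs": {"deltas": [[[0,0,0,0,0,2,50],[0,0,0,0,0,2,50]]]}}

```text
clock: 17.05
eef_pos: [0.5514, -0.0458, 0.0495]
tool_rot: [0.797, 0.604, 0.004, 0.001]
ft_force: [0.8, 1.0, 0.9]
grip_width: 0.0592
```

```bash
python3 g.py
```

```text
level [ 0.34 -0.31 -0.  ] yaw of y -15.7
17.05 pos [ 0.5514 -0.0458  0.0495] j [-0.09  0.48 -0.14  0.94  0.    1.76] v 0.31 F [0.8 1.  0.9] T [0.222 0.218 0.157] w 59.2
```

Call:
{"fn": "jog_arm", "kwargs": {"deltas": [[[0,0,0,0,0,2,50],[0,0,0,0,0,2,50]]]}}

```text
clock: 17.25
eef_pos: [0.5516, -0.0458, 0.0495]
tool_rot: [0.816, 0.579, 0.004, 0.001]
ft_force: [0.4, 1.2, 1.0]
grip_width: 0.0591
```

```bash
python3 g.py
```

```text
level [ 0.33 -0.36  0.  ] yaw of y -19.3
17.25 pos [ 0.5516 -0.0458  0.0495] j [-0.09  0.48 -0.14  0.94  0.    1.82] v 0.311 F [0.4 1.2 1. ] T [0.232 0.191 0.134] w 59.1
```

Call:
{"fn": "jog_arm", "kwargs": {"deltas": [[[0,0,0,0,0,2,50],[0,0,0,0,0,2,50]]]}}

```text
clock: 17.45
eef_pos: [0.5517, -0.0459, 0.0495]
tool_rot: [0.833, 0.553, 0.004, 0.0]
ft_force: [0.1, 1.3, 1.6]
grip_width: 0.0591
```

```bash
python3 g.py
```

```text
level [ 0.3 -0.4 -0. ] yaw of y -22.9
17.45 pos [ 0.5517 -0.0459  0.0495] j [-0.09  0.48 -0.14  0.94  0.    1.88] v 0.312 F [0.1 1.3 1.6] T [0.274 0.215 0.192] w 59.1
```

Call:
{"fn": "jog_arm", "kwargs": {"deltas": [[[0,0,0,0,0,2,50]]]}}

```text
clock: 17.55
eef_pos: [0.5518, -0.0459, 0.0495]
tool_rot: [0.842, 0.539, 0.004, 0.0]
ft_force: [-0.7, 1.4, 1.9]
grip_width: 0.0591
```

```bash
python3 g.py
```

```text
level [ 0.29 -0.42  0.  ] yaw of y -24.7
17.55 pos [ 0.5518 -0.0459  0.0495] j [-0.09  0.48 -0.14  0.94  0.01  1.92] v 0.312 F [-0.7  1.4  1.9] T [0.275 0.162 0.14 ] w 59.1
```

No contact yet.

Call:
{"fn": "jog_arm", "kwargs": {"deltas": [[[0,0,0,0,0,2,50],[0,0,0,0,0,2,50]]]}}

```text
clock: 17.75
eef_pos: [0.5519, -0.0461, 0.0495]
tool_rot: [0.859, 0.513, 0.005, 0.0]
ft_force: [0.2, 1.2, 1.4]
grip_width: 0.0593
```

```bash
python3 g.py
```

```text
level [ 0.28 -0.44  0.  ] yaw of y -28.3
17.75 pos [ 0.5519 -0.0461  0.0495] j [-0.09  0.48 -0.14  0.94  0.01  1.98] v 0.309 F [0.2 1.2 1.4] T [0.218 0.243 0.29 ] w 59.3
```

Torque is up to 0.29, so the lug has met the stop. A small nudge and a check.

Call:
{"fn": "jog_arm", "kwargs": {"deltas": [[[0,0,0,0,0,0.6,50]]]}}

```text
clock: 17.85
eef_pos: [0.5519, -0.0461, 0.0495]
tool_rot: [0.86, 0.51, 0.005, 0.0]
ft_force: [0.0, 0.3, 2.1]
grip_width: 0.0595
```

```bash
python3 g.py
```

```text
level [ 0.27 -0.45  0.  ] yaw of y -28.7
17.85 pos [ 0.5519 -0.0461  0.0495] j [-0.09  0.48 -0.14  0.94  0.01  1.99] v 0.067 F [0.  0.3 2.1] T [0.31  0.176 0.366] w 59.5
```

```bash
python3 -c "
from h import *
for i in range(8): camera('wrist'); print(get_obs()['ft_torque'].round(3)[2],end=' ')"; python3 g.py
```

```text
0.269 0.324 0.294 0.343 0.304 0.296 0.332 0.31 level [ 0.27 -0.44  0.  ] yaw of y -28.9
18.25 pos [ 0.5518 -0.0461  0.0495] j [-0.09  0.48 -0.14  0.94  0.01  1.99] v 0.004 F [ 0.  -0.4  1.5] T [0.196 0.216 0.31 ] w 59.4
```

Torque held steady at 0.31 N m for 0.4 s, which is in the window. Release and lift.

Call:
{"fn": "jog_arm", "kwargs": {"deltas": [[[0,0,0,0,0,0,64],[0,0,0,0,0,0,72],[0,0,0,0,0,0,80],[0,0,-10,0,0,0,85],[0,0,-25,0,0,0,85]]]}}

```text
clock: 18.75
eef_pos: [0.5478, -0.0469, 0.0815]
tool_rot: [0.862, 0.508, 0.0, -0.002]
ft_force: [0.3, 0.5, -0.7]
grip_width: 0.0849
```

Call:
{"fn": "jog_arm", "kwargs": {"deltas": [[[0,0,-30,0,0,0,85],[0,0,-30,0,0,0,85],[0,0,-20,0,0,0,85],[0,0,0,0,0,0,85],[0,0,0,0,0,0,85]]]}}

```text
clock: 19.25
eef_pos: [0.5499, -0.0479, 0.1711]
tool_rot: [0.862, 0.507, 0.003, 0.001]
ft_force: [1.0, 0.4, -0.5]
grip_width: 0.0851
```

```bash
python3 g.py
python3 - <<'E'
from h import *
P=campose('wrist'); w=camera('wrist')
cv2.imwrite('pics/k_full.png',w[:,:,::-1])
a=proj('wrist',[.549,-.047,.065],P); x,y=int(a[0]),int(a[1]); print(a)
cv2.imwrite('pics/k.png',cv2.resize(w[max(0,y-85):y+85,max(0,x-110):x+110],None,fx=3.4,fy=3.4,interpolation=cv2.INTER_CUBIC)[:,:,::-1])
E
```

```text
level [ 0.28 -0.28  0.  ] yaw of y -29.0
19.25 pos [ 0.5499 -0.0479  0.1711] j [-0.09  0.37  0.03  1.22  0.    1.99] v 0.024 F [ 1.   0.4 -0.5] T [ 0.071  0.039 -0.033] w 85.1
[277.42685315 201.85000995]
```

View pics/k.png

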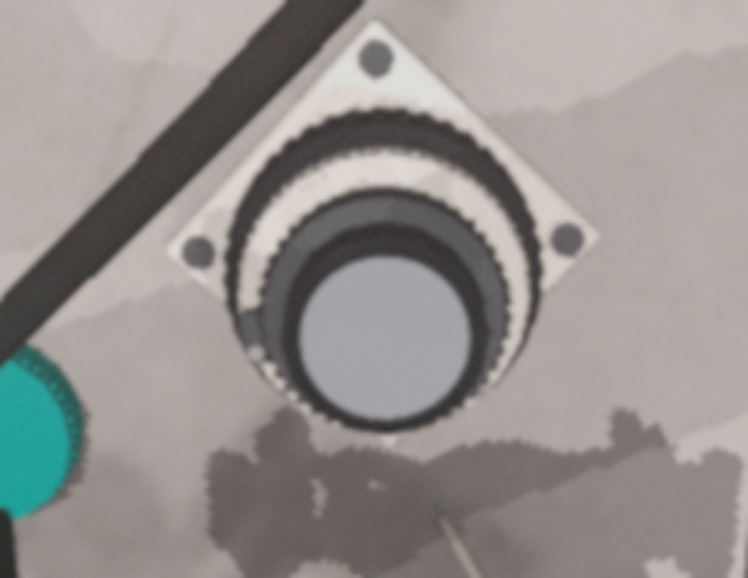

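The saddle is at (248,330), and the lug side is hidden from here. I rotate the tool back so the camera sees the stop, for a final check.

Call:
{"fn": "jog_arm", "kwargs": {"deltas": [[[0,0,0,0,0,-8.5,85],[0,0,0,0,0,-8.5,85],[0,0,0,0,0,-8.5,85],[0,0,0,0,0,-8.5,85],[0,0,0,0,0,-8.5,85]]]}}

```text
clock: 19.8
eef_pos: [0.5455, -0.0476, 0.1638]
tool_rot: [0.614, 0.789, -0.001, -0.003]
ft_force: [1.1, 0.0, 0.2]
grip_width: 0.0854
```

Call:
{"fn": "jog_arm", "kwargs": {"deltas": [[[0,0,0,0,0,-8.5,85],[0,0,0,0,0,-8.5,85],[0,0,0,0,0,-8.5,85],[0,0,0,0,0,-8.5,85],[0,0,0,0,0,-8.5,85]]]}}

```text
clock: 20.3
eef_pos: [0.54, -0.0472, 0.1548]
tool_rot: [0.283, 0.959, -0.001, -0.011]
ft_force: [-0.2, 0.9, 0.0]
grip_width: 0.0851
```

Call:
{"fn": "jog_arm", "kwargs": {"deltas": [[[0,0,0,0,0,-8.5,85],[0,0,0,0,0,-8.5,85],[0,0,0,0,0,-8.5,85],[0,0,0,0,0,-8.5,85],[0,0,0,0,0,0,85]]]}}

```text
clock: 20.8
eef_pos: [0.5345, -0.0468, 0.1461]
tool_rot: [-0.013, 1.0, 0.003, -0.019]
ft_force: [0.5, -0.9, -0.2]
grip_width: 0.0851
```

```bash
python3 g.py
python3 - <<'E'
from h import *
P=campose('wrist'); w=camera('wrist')
a=proj('wrist',[.549,-.047,.065],P); x,y=int(a[0]),int(a[1])
A=cv2.resize(w[y-60:y+50,x-60:x+60],(600,550),interpolation=cv2.INTER_CUBIC)
f=cv2.resize(camera('side')[150:290,220:360],(200,275)); s=cv2.resize(camera('scene')[170:320,200:385],(200,275))
cv2.imwrite('pics/l.png',np.hstack([A,np.vstack([f,s])])[:,:,::-1])
E
```

```text
level [ 0.35 -2.14  0.  ] yaw of y 91.5
20.8 pos [ 0.5345 -0.0468  0.1461] j [-0.09  0.39 -0.01  1.21  0.   -0.11] v 0.042 F [ 0.5 -0.9 -0.2] T [ 0.008 -0.043  0.034] w 85.1
```

View pics/l.png

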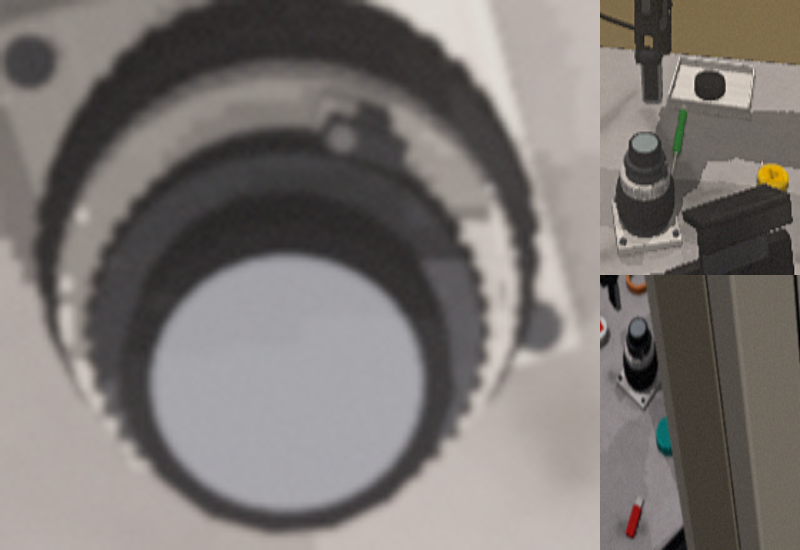

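The ring lug, at (335,105), sits against the stop stub at (372,118) on its counter-clockwise side. The cap lies in the tray and the bystanders look undisturbed.

```bash
python3 -c "
from workcell import *
print(job_done())"
```

```text
the job is handed in; nothing more can be done
None
```

The job is done and handed in at about 21 s on the robot's clock, with no verdict reported.

- **Cap:** I lifted the black cap off the lens and laid it in the tray, open side down. A look from above showed it flat and about central.
- **Ring:** I gripped the aperture ring across its diameter, with the finger tips about 55 mm above the bench by estimate, clear of both neighbouring rings. I turned it clockwise about 104° until it met the stop.
- **Pressure:** The torque was about 0.31 N m, held for 0.4 s with single readings between 0.27 and 0.37. That is within the 0.2 to 0.45 N m asked. Then I let go and rose clear.
- **Last checks:** The last picture shows the ring lug against the stop lug. It also shows the cap in the tray, with the driver, the yellow case and the turquoise cap looking unmoved. The red stick shows in that picture too, but I did not measure any of these positions.
- **What disagreed:**
  - My estimates of the lens axis differed by up to 4 mm in x.
  - The tool drifted about 3 mm while turning, with side forces staying under 3 N.
  - The finger opening read about 3 mm under the true diameters.

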